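# Fume extractor: shutter open, speed lever to full

## Robot

A 7-joint arm with a two-finger parallel gripper is mounted at the origin on a cart in front of the work surface, level with it; the furniture and walls round the work are solid. World frame = base frame: x ahead of the robot, y to its left, z up, the work surface at z = 0. Lengths are in mm, angles in degrees, forces in N, time in s.
With the tool pointing down it reaches from about 425 to 950 mm from the base axis. Payload 16.7 kg.
Tool frame: the origin (TCP) lies between the finger pads; the fingertips stand 14 mm ahead of it and the grasp point (between the pads) lies 5 mm behind it; z points along the fingers, y is the direction in which the jaws open and shut (so a half turn about z gives the same grasp; the last joint's range is limited). The gripper opens to 94 mm and grips with 3 to 60 N. Pads are 16 mm wide; open, the fingers measure 119 mm over their backs; the gripper's body (75 mm by 177 mm) begins 78 mm behind the grasp point.
Start: joints at [-77.664, 24.414, 4.234, 92.017, -1.954, 63.644, -3.845], TCP at [240.817, 630.542, 219.467] pointing down, gripper open.
Joint ranges: [-163.25, 163.25], [-28.42, 122.38], [-70.27, 78.77], [12.13, 141.07], [-58.53, 238.53], [9.26, 117.41], [-156.51, 156.51]. Speed limits (degrees/s): [108.29, 108.29, 136.94, 136.94, 172.46, 172.46, 172.46].

## Interface

Orientations are given as [roll, pitch, yaw] about the fixed x, y, z axes, in that order (R = Rz(yaw) Ry(pitch) Rx(roll)).
In Python, from cell import sensors, viewer, order gives the robot as it stands.
- The arm moves only by the tool arm_command, never from a script. Its argument "moves" is a list of rows, each an object with "slide": the shift along the tool's x, y, z in mm, a list of three; "turn": the turn about the tool's z in rad. A call has 1 to 5 rows; each row shifts and turns the pose as measured when the row begins, along the tool's axes as they then stand; what a row does not reach is not made up. A row lasts 1/12 s, in which the tool goes at most 41.7 mm and 7.16 degrees, less where a joint would pass 70% of its speed; a pose out of reach is approached as far as the arm can. A call with a gripper value outside its range is refused whole. "hand" is the finger opening in mm, from 0 to 94, set as the call begins (left out, the last holds). The fingers move at their own pace and stop on an object; the grip force is fixed at half the most. Time passes only in rows, so rows that do not move let the fingers close. It gives the time, the measured TCP pose, the force and the opening at its end, in the units of the state.
- sensors.observe(): the state, without advancing time (a new reading comes with each control period).
- viewer.snapshot(name): name is "scene" or "side" or "wrist"; returns the picture (480x640x3 uint8, red, green, blue); there is no depth.
- viewer.camera_info(name): a dict with "fov_y" (degrees; the focal length in pixels is half the picture's height over the tangent of half this angle, whatever the lens; pixels are square), "cx", "cy" (the principal point, pixels), "T" (4x4, takes a point from camera to world coordinates); the wrist camera has in their place "hand_eye" (4x4, takes a point from camera to tool coordinates, whose origin is the TCP and whose axes are the flange's). Camera axes: x right, y up, looking along -z (the intrinsics and any distortion apply to the point x, -y, -z); pixel columns grow to the right and rows downward; lengths in mm; the calibration is good to about 2 mm. A picture is of the moment at which its call begins: read the wrist's pose just before it. camera_info takes no time and is no camera call.
- order.close_job(): hands the job in, once; it reports no verdict.
The state is a dict: "time": time; "q": joint angles; "qvel": joint speeds; "tau": joint torques, N m; "ee_pos": TCP position; "tcp_rot": TCP orientation; "wrist_force": force on the tool from outside, world axes, zero at the start; "ft_torque": the same for the moment, N m; "finger_gap": opening from 0.0 (shut) to 1.0 (fully open).
Only numpy, scipy, OpenCV 4.12 (cv2) and the standard library are available. Lean on these libraries where they do the work, as an engineer would, in place of code of your own. Each camera call takes 0.05 s, during which the arm holds its last target. There are 200 camera calls.

## Task

Get the fume extractor going at full speed before soldering. Pushing gently with the fingertips and gripping nothing, first slide the intake shutter on its top fully open by the blue tab, towards the front, while the extractor is still off; then push the red-knobbed speed lever past the slow click all the way to full, the rear stop, and leave it there. Do not shove or lift the extractor, and leave the other things on the table alone.

Things in the scene. Friction and masses are not known exactly. Their poses are not given: they have to be found in the camera images.
- extractor: Benchtop fume extractor: grey box 190x190 mm, flat top 88 mm above the table, standing loose (about 6 kg) on rubber feet. Origin: centre of its underside. x points from its louvred front (robot side) to its rear, y to its left, z up; these are the axes meant below. On top: intake shutter on the left half, speed lever on the right half
- shutter (a joint): Flat aluminium sliding shutter (74x64 mm, upper face 93 mm above the table) over the intake grille in the top. Slide in m: 0 shut, 0.07 fully open against its front stop; opens along -x, towards the front. Slides with about 2 N of drag and stays where it is left. Two low rails (top 95 mm above the table) run along its sides
- shutter_tab (a point): Top centre of the blue upright tab on the shutter, by which it is slid: tab 8 mm thick along x, 44 mm wide along y, standing 16 mm above the shutter plate; top 111 mm above the table. Behind it (+x) are 56 mm of flat shutter plate, then the flat top of the box
- speed_lever (a joint): Steel rod lever with a red ball knob; hinge along y, 50 mm above the table. In rad: 0 off (leans 0.4 to the front), 0.4 slow (upright, held by a click; one yellow dot), 0.8 full (leans 0.4 to the rear, on the end stop; two dots). Each step takes a push of up to about 5 N at the knob; past half-way (0.2, 0.6) it snaps on to the next position and stays, before that it snaps back
- lever_knob (a point): Centre of the lever's red ball knob, 24 mm across, 85 mm from the hinge; 128 mm above the table at off and at full, 135 mm at slow. It travels 66 mm along +x from off to full. Rod 9 mm thick below it; 95 mm to the right of the shutter tab's line
- flux_pot: Bystander: black screw lid, 51 mm across, 46 mm high. Origin: centre of its underside
- paste_pot: Bystander: red screw lid, 41 mm across, 36 mm high. Origin: centre of its underside
- dropper_bottle: Bystander: small brown dropper bottle, 33 mm across, 102 mm high. Origin: centre of its underside
- wax_pot: Bystander: cream screw lid, 59 mm across, 40 mm high. Origin: centre of its underside
- glass_jar: Bystander: clear jar with a black lid, 70 mm across, 86 mm high. Origin: centre of its underside
- bench_block: Bystander: square steel block, 64x64x16 mm. Origin: centre of its underside

How it is judged:
By the outcome, as a careful person would: the job done as asked, in the order asked, and still so for the second after the job is handed in, with the robot touching nothing.
It also fails if it takes over 48 s, if anything falls off the work surface, if the arm or the gripper's body presses on something with over 40 N, if the wrist force passes 120 N, or if a joint passes its speed limit or range.

## Working session

There is one attempt and no reset: what is moved stays moved. The work goes in short steps, Python scripts to look and compute and a tool call to move; the robot and the scene stay as the last step left them, time stands still between calls to the robot, and variables do not carry over. Pictures are saved under pics/ and viewed, about 8 in all and at most 12, crops included, and the job is handed in when it is done.

Besides the shell and the picture viewer there is one more tool, called after "Emit:" as name(argument=value, ...) on one line, values as JSON. arm_command: Moves the arm, as the interface text tells. Its arguments: {"type":"object","properties":{"moves":{"type":"array","items":{"type":"object","properties":{"slide":{"type":"array","items":{"type":"number"}},"turn":{"type":"number"}}}},"hand":{"type":"number"}},"required":["moves"]}

```bash
mkdir -p pics; ls
python3 - <<'E'
from cell import sensors, viewer
import cv2, numpy as np
s=sensors.observe(); print(s)
for n in("scene","side"):
    print(n,viewer.camera_info(n)); cv2.imwrite(f"pics/{n}0.png",viewer.snapshot(n)[:,:,::-1])
print(viewer.camera_info("wrist"))
a=cv2.imread("pics/scene0.png");b=cv2.imread("pics/side0.png")
E
```

```text
pics
{'time': 0.0, 'q': array([-77.66394652,  24.44981721,   4.23360203,  92.05274792,
        -1.9540201 ,  63.64452598,  -3.84672102]), 'qvel': array([ 0.03692405,  0.03191356, -0.02706702,  0.09855561,  0.00951   ,
       -0.00147859, -0.00900031]), 'tau': array([-1.28537042e-03, -9.35830808e+01,  3.66579741e+00, -4.54170728e+01,
       -4.88606037e-02,  2.03655765e-02,  1.23266773e-04]), 'ee_pos': array([240.71450326, 630.15587243, 218.77095923]), 'tcp_rot': array([-1.79925398e+02,  6.25742744e-03,  1.59092054e+02]), 'wrist_force': array([ 0.04249571, -0.48325267,  1.27202192]), 'ft_torque': array([-0.03314249, -0.0198    ,  0.01282798]), 'finger_gap': 0.9981462093325604}
scene {'fov_y': 52.08904281454408, 'cx': 312.1208792184215, 'cy': 241.86893791600693, 'T': array([[-5.73847947e-01,  5.12096188e-01, -6.39105647e-01,
        -2.61898887e+02],
       [-8.18931746e-01, -3.65506094e-01,  4.42443319e-01,
         4.20094045e+02],
       [-7.02347156e-03,  7.77279094e-01,  6.29116747e-01,
         9.52440955e+02],
       [ 0.00000000e+00,  0.00000000e+00,  0.00000000e+00,
         1
[... 184 characters left out ...]
37e+02],
       [-2.22460536e-01,  3.53982662e-01, -9.08409371e-01,
        -1.78161680e+03],
       [-1.83952040e-02,  9.30067778e-01,  3.66927165e-01,
         7.51979386e+02],
       [ 0.00000000e+00,  0.00000000e+00,  0.00000000e+00,
         1.00000000e+00]])}
{'fov_y': 59.838859908989676, 'cx': 316.0540050852549, 'cy': 240.51505769168384, 'hand_eye': array([[-5.98828050e-04,  9.70780185e-01,  2.39969735e-01,
         6.92742417e+01],
       [ 9.99999813e-01,  6.11085859e-04,  2.33275012e-05,
         1.37675744e-01],
       [-1.23996236e-04,  2.39969704e-01, -9.70780370e-01,
        -1.65708535e+02],
       [ 0.00000000e+00,  0.00000000e+00,  0.00000000e+00,
         1.00000000e+00]])}
```

View pics/scene0.png

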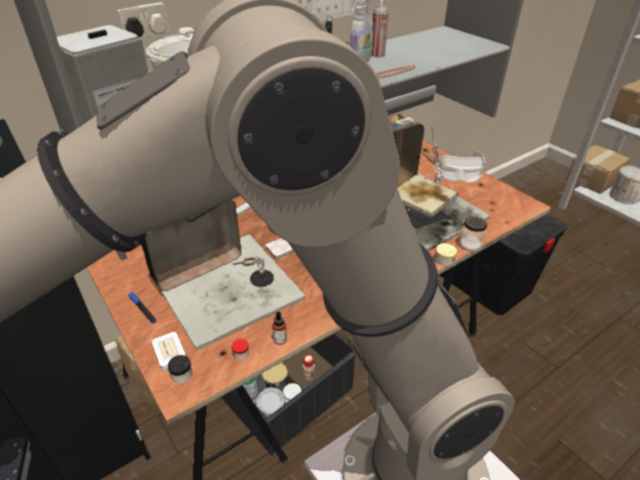

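View pics/side0.png

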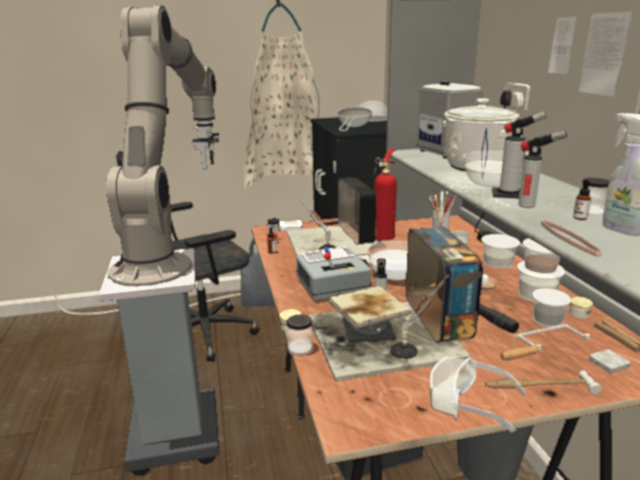

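The side view shows the extractor near (333,272), with the red knob near (327,255). The arm hides it in the scene view. I'll zoom in and cast rays.

```bash
cat > h.py <<'E'
import numpy as np, cv2
from scipy.spatial.transform import Rotation as R
from cell import sensors, viewer
def cam(n, s=None):
    c=viewer.camera_info(n)
    if n=="wrist":
        s=s or sensors.observe(); T=np.eye(4)
        T[:3,:3]=R.from_euler('xyz',s['tcp_rot'],degrees=True).as_matrix(); T[:3,3]=s['ee_pos']
        c['T']=T@c['hand_eye']
    return c
def cast(c,u,v,z):
    f=240/np.tan(np.radians(c['fov_y']/2))
    d=c['T'][:3,:3]@[(u-c['cx'])/f,-(v-c['cy'])/f,-1]; o=c['T'][:3,3]
    return o+d*(z-o[2])/d[2]
E
python3 - <<'E'
from h import *
a=cv2.imread("pics/side0.png")
cv2.imwrite("pics/c1.png",cv2.resize(a[200:320,250:410],None,fx=5,fy=5,interpolation=cv2.INTER_CUBIC))
h=cv2.cvtColor(a,cv2.COLOR_BGR2HSV)
sub=h[235:300,290:375]
for nm,m in(("red",((sub[...,0]<8)|(sub[...,0]>172))&(sub[...,1]>170)),("blue",(abs(sub[...,0].astype(int)-112)<14)&(sub[...,1]>120))):
    n,l,st,ce=cv2.connectedComponentsWithStats(m.astype('uint8'))
    for i in range(1,n):
        if st[i,4]>5:
            u,v=ce[i]+[290,235]; print(nm,st[i],u,v,cast(cam("side"),u,v,128 if nm=="red" else 105))
E
```

```text
red [35 18  5  6 22] 327.27272727272725 255.5 [ 559.74003441 -344.36556224  128.        ]
blue [35 12  4  5 12] 326.4166666666667 248.75 [ 583.30677327 -235.6039127   105.        ]
```

View pics/c1.png

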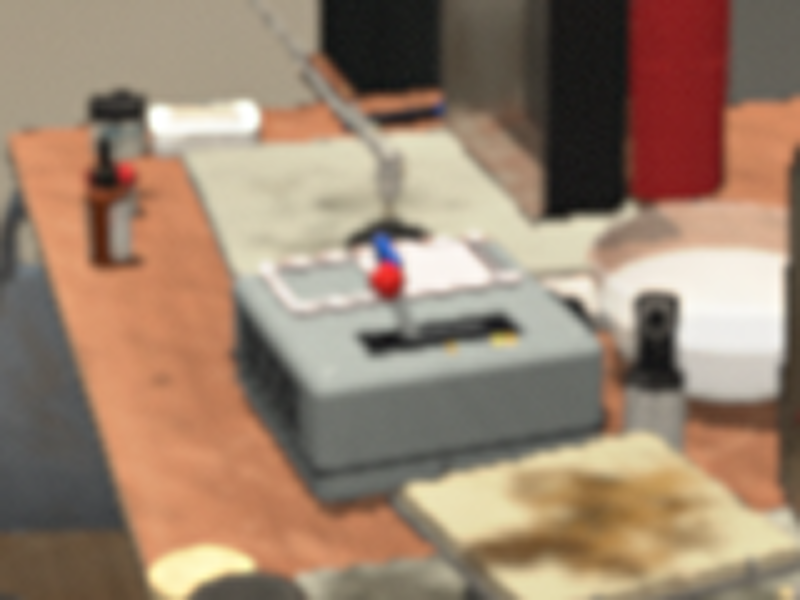

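Run:
```python
from h import *
c=cam("scene"); print([cast(c,u,v,0).round() for u,v in((160,290),(240,258),(262,280))])
s=cam("side"); print([cast(s,u,v,0).round() for u,v in((328,246),(358,242),(388,240),(437,340),(340,240))])
# heights: intersect side rays of tops with base x,y of base point (nearest y)
def ztop(c,base,top):
    b=cast(c,*base,0); 
    P=[(abs(np.linalg.norm(cast(c,*top,z)[:2]-b[:2])),z) for z in range(0,600,5)]; return min(P)
print(ztop(s,(328,246),(303,202)),ztop(s,(358,242),(340,180)),ztop(s,(388,240),(385,155)),ztop(s,(440,340),(409,235)))
```

```text
[array([777., 213.,   0.]), array([768., -32.,   0.]), array([648., -37.,   0.])]
[array([656.,  41.,   0.]), array([779.,  50.,  -0.]), array([899.,  39.,   0.]), array([ 773., -683.,    0.]), array([717.,  90.,   0.])]
(np.float64(91.03666049628946), 180) (np.float64(69.60923419391797), 250) (np.float64(23.633693417735415), 335) (np.float64(93.78226858089897), 290)
```

Emit:
arm_command(moves=[{"slide": [0,-25,-33]},{"slide": [0,-25,-33]},{"slide": [0,-25,-33]},{"slide": [-41,-1.4,0],"turn": 0.068},{"slide": [-41,-1.4,0],"turn": 0.068}], hand=0)

```text
schema error: expected keys slide, turn
```

Emit:
arm_command(moves=[{"slide": [-41,-1.4,0],"turn": 0.068},{"slide": [-41,-1.4,0],"turn": 0.068},{"slide": [-41,-1.4,0],"turn": 0.068},{"slide": [-41,-1.4,0],"turn": 0.068},{"slide": [-41,-1.4,0],"turn": 0.068}])

```text
time: 0.52
ee_pos: [410.7, 530.0, 215.8]
tcp_rot: [-179.7, -0.2, 140.0]
wrist_force: [0.5, 1.4, -0.6]
finger_gap: 1.003
```

Emit:
arm_command(moves=[{"slide": [0,-25,-33],"turn": 0},{"slide": [0,-25,-33],"turn": 0},{"slide": [0,-25,-33],"turn": 0},{"slide": [-41,-1.4,0],"turn": 0.068},{"slide": [-41,-1.4,0],"turn": 0.068}], hand=0)

```text
time: 0.93
ee_pos: [422.9, 408.8, 314.2]
tcp_rot: [-179.2, 0.1, 131.5]
wrist_force: [-0.3, 0.7, -0.4]
finger_gap: 0.684
```

Emit:
arm_command(moves=[{"slide": [-41,-1.4,0],"turn": 0.068},{"slide": [-41,-1.4,0],"turn": 0.068},{"slide": [-41,-1.4,0],"turn": 0.068},{"slide": [-41,-1.4,0],"turn": 0.068},{"slide": [-41,-1.4,0],"turn": 0.068}])

```text
time: 1.35
ee_pos: [531.6, 231.0, 316.1]
tcp_rot: [-179.4, 0.3, 111.3]
wrist_force: [0.3, 0.3, 0.4]
finger_gap: 0.325
```

Emit:
arm_command(moves=[{"slide": [-41,-1.4,0],"turn": 0.068},{"slide": [-41,-1.4,0],"turn": 0.068},{"slide": [-41,-1.4,0],"turn": 0.068},{"slide": [-41,-1.4,0],"turn": 0.068},{"slide": [-41,-1.4,0],"turn": 0.068}])

```text
time: 1.77
ee_pos: [571.3, 27.5, 316.4]
tcp_rot: [-179.5, 0.5, 90.8]
wrist_force: [0.6, 0.0, -0.8]
finger_gap: 0.007
```

Emit:
arm_command(moves=[{"slide": [-41,-1.4,0],"turn": 0.02},{"slide": [-41,-1.4,0],"turn": 0},{"slide": [-41,-1.4,0],"turn": 0},{"slide": [-41,-1.4,0],"turn": 0},{"slide": [-41,-1.4,0],"turn": 0}])

```text
time: 2.18
ee_pos: [560.8, -180.4, 317.8]
tcp_rot: [-179.4, 0.5, 89.3]
wrist_force: [0.6, -0.0, -0.2]
finger_gap: 0.005
```

Emit:
arm_command(moves=[{"slide": [-40,7,0],"turn": 0},{"slide": [-40,7,5],"turn": 0},{"slide": [-30,6,5],"turn": 0},{"slide": [0,0,0],"turn": 0}])

```text
time: 2.52
ee_pos: [575.5, -302.4, 308.5]
tcp_rot: [-179.4, 0.6, 88.9]
wrist_force: [-0.8, -0.6, -0.7]
finger_gap: 0.003
```

Run:
```python
from h import *
s=sensors.observe(); np.save("s1.npy",s,allow_pickle=True); print(s['ee_pos'],s['tcp_rot'],s['q'])
cv2.imwrite("pics/w1.png",viewer.snapshot("wrist")[:,:,::-1])
```

```text
[ 575.4956263  -302.43209472  308.50887988] [-179.43049381    0.63486699   88.88852431] [ -8.79246989  22.35048563  41.74812588  90.75360392 -14.48685122
  72.90624879  34.0190391 ]
```

View pics/w1.png

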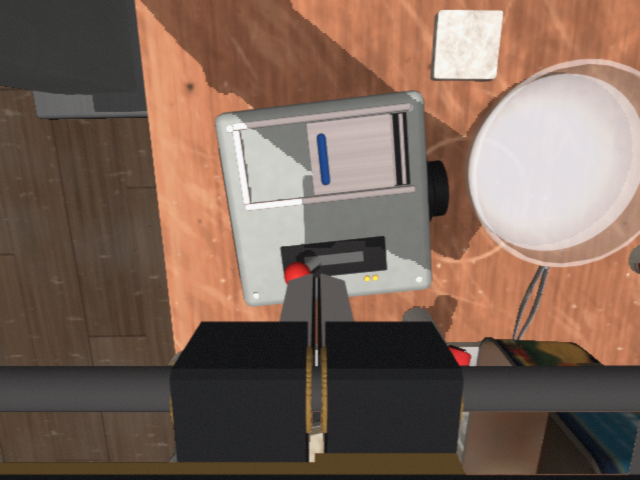

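The wrist view shows the whole extractor. The blue tab runs from (319,134) to (325,184), the knob is at (297,272), and the box is turned about 6 degrees.

Run:
```python
from h import *
s=np.load("s1.npy",allow_pickle=True).item(); c=cam("wrist",s)
a=cv2.imread("pics/w1.png"); h=cv2.cvtColor(a,cv2.COLOR_BGR2HSV).astype(int)
def blob(m,x0,y0,x1,y1):
    m=m.copy().astype('uint8'); k=np.zeros_like(m);k[y0:y1,x0:x1]=1
    p=np.argwhere(m*k)[:,::-1].astype(np.float32); return cv2.minAreaRect(p),p.mean(0),len(p)
r,ce,n=blob((abs(h[...,0]-112)<15)&(h[...,1]>120),300,110,345,205); print(r,ce,n)
tab=cast(c,*ce,108); box=cv2.boxPoints(r); B=np.array([cast(c,*p,109) for p in box]); print("tab",tab,B.round(1))
r,ce,n=blob(((h[...,0]<6)|(h[...,0]>174))&(h[...,1]>170),270,250,320,290); (u,v),_=cv2.minEnclosingCircle(np.float32([ce])); print(r,ce,n)
print("knob",cast(c,*ce,128))
e=cast(c,412,104,95)-cast(c,243,126,95); print("rail yaw",np.degrees(np.arctan2(e[1],e[0])))
e=cast(c,412,188,95)-cast(c,250,207,95); print("rail yaw",np.degrees(np.arctan2(e[1],e[0])))
for p in((229,128),(256,295),(419,280),(412,97)): print(cast(c,*p,88).round(1))
```

```text
((322.9999694824219, 159.0), (50.3533821105957, 7.5373053550720215), 83.9909896850586) [322.9919  158.78436] 371
tab [ 580.64705819 -253.04740394  108.        ] [[ 575.6 -232.5  109. ]
 [ 581.9 -232.   109. ]
 [ 585.9 -274.4  109. ]
 [ 579.3 -275.   109. ]]
((295.5182800292969, 269.6751708984375), (15.463872909545898, 25.63072967529297), 70.01689147949219) [295.72867 270.54575] 328
knob [ 555.2152525  -347.18271566  128.        ]
rail yaw 5.947719544381324
rail yaw 5.65486888249669
[ 497.2 -225.5   88. ]
[ 512.4 -385.3   88. ]
[ 672.6 -372.4   88. ]
[ 659.5 -202.6   88. ]
```

Emit:
arm_command(moves=[{"slide": [0,0,0],"turn": -0.12},{"slide": [24,25,30],"turn": 0},{"slide": [24,25,30],"turn": 0},{"slide": [0,0,40],"turn": 0},{"slide": [0,0,35],"turn": 0}])

```text
time: 2.98
ee_pos: [621.6, -249.3, 178.9]
tcp_rot: [180.0, 0.6, 96.1]
wrist_force: [0.2, -0.5, -0.3]
finger_gap: 0.005
```

Emit:
arm_command(moves=[{"slide": [0,0,0],"turn": 0},{"slide": [0,0,0],"turn": 0}])

```text
time: 3.15
ee_pos: [619.5, -244.1, 172.7]
tcp_rot: [-179.5, 0.4, 96.4]
wrist_force: [-0.0, 0.1, 1.2]
finger_gap: 0.006
```

Run:
```python
from h import *
s=sensors.observe(); print(s['ee_pos'],s['tcp_rot'])
M=R.from_euler('xyz',s['tcp_rot'],degrees=True).as_matrix()
print("tool delta to target",M.T@(np.array([620.8,-249,113])-s['ee_pos']))
cv2.imwrite("pics/w2.png",viewer.snapshot("wrist")[:,:,::-1])
```

```text
[ 619.51665014 -244.11058841  172.65679748] [-179.49272006    0.40017425   96.35944764]
tool delta to target [-4.58469281  1.26231894 59.68143732]
```

View pics/w2.png

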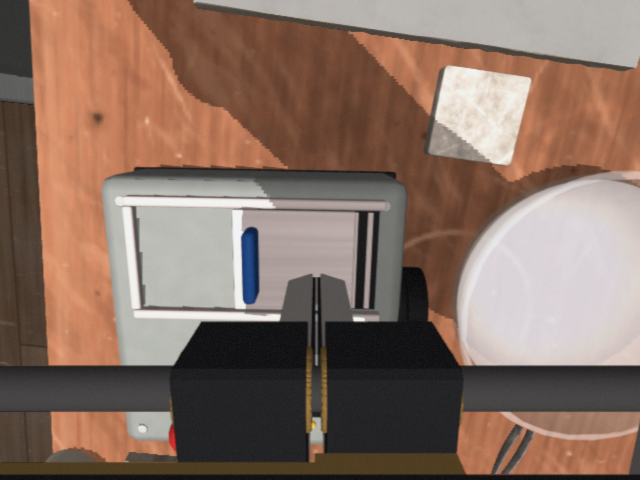

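The tab is at (250,265) with the fingertips behind it and clear of it. I'll descend to the plate, then push towards the front.

Emit:
arm_command(moves=[{"slide": [-4,1,30],"turn": 0},{"slide": [0,0,20],"turn": 0},{"slide": [0,0,0],"turn": 0},{"slide": [0,0,4],"turn": 0},{"slide": [0,0,0],"turn": 0}])

```text
time: 3.62
ee_pos: [625.4, -249.5, 129.5]
tcp_rot: [179.8, 0.6, 96.4]
wrist_force: [-0.7, 0.4, -0.4]
finger_gap: 0.005
```

Emit:
arm_command(moves=[{"slide": [0,-5,9],"turn": 0},{"slide": [0,0,6],"turn": 0},{"slide": [0,0,0],"turn": 0}])

```text
time: 3.87
ee_pos: [622.0, -251.1, 118.0]
tcp_rot: [179.5, 0.7, 96.4]
wrist_force: [0.8, 0.3, 0.4]
finger_gap: 0.006
```

Emit:
arm_command(moves=[{"slide": [0,-5,4],"turn": 0},{"slide": [0,-5,1],"turn": 0},{"slide": [0,-5,0],"turn": 0}])

```text
time: 4.12
ee_pos: [606.8, -252.9, 112.9]
tcp_rot: [179.4, 0.7, 96.4]
wrist_force: [-0.7, -0.2, 0.9]
finger_gap: 0.002
```

Emit:
arm_command(moves=[{"slide": [0,-5,0],"turn": 0},{"slide": [0,-5,0],"turn": 0},{"slide": [0,-5,0],"turn": 0}])

```text
time: 4.37
ee_pos: [590.0, -254.8, 112.9]
tcp_rot: [179.4, 0.7, 96.4]
wrist_force: [1.3, 1.5, -0.1]
finger_gap: 0.007
```

Emit:
arm_command(moves=[{"slide": [0,-6,0],"turn": 0},{"slide": [0,-6,0],"turn": 0},{"slide": [0,-6,0],"turn": 0},{"slide": [0,-6,0],"turn": 0}])

```text
time: 4.7
ee_pos: [564.2, -257.3, 113.0]
tcp_rot: [179.3, 0.7, 96.4]
wrist_force: [1.3, 0.7, 0.2]
finger_gap: 0.008
```

Emit:
arm_command(moves=[{"slide": [0,-6,0],"turn": 0},{"slide": [0,-6,0],"turn": 0}])

```text
time: 4.87
ee_pos: [551.0, -258.6, 113.0]
tcp_rot: [179.3, 0.7, 96.4]
wrist_force: [2.5, 1.6, -0.3]
finger_gap: 0.006
```

Run:
```python
from h import *
s=sensors.observe(); np.save("s3.npy",s,allow_pickle=True); print(s['ee_pos'],s['tcp_rot'])
cv2.imwrite("pics/w3.png",viewer.snapshot("wrist")[:,:,::-1])
```

```text
[ 551.0388329  -258.57241625  112.9883213 ] [179.32608998   0.66564926  96.42528781]
```

View pics/w3.png

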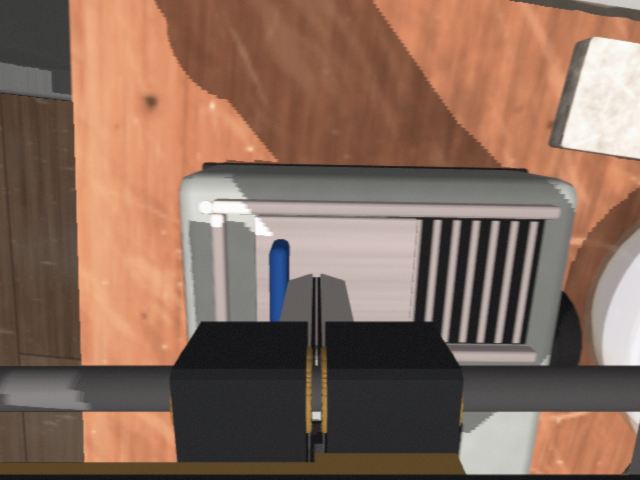

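The shutter is opening: its front edge is at column 256 and the front stop rail at 225. I'll continue with small steps.

Emit:
arm_command(moves=[{"slide": [0,-5,0],"turn": 0},{"slide": [0,-4,0],"turn": 0}])

```text
time: 5.08
ee_pos: [541.6, -259.9, 113.2]
tcp_rot: [179.2, 0.7, 96.4]
wrist_force: [21.8, 2.8, -12.4]
finger_gap: 0.007
```

Emit:
arm_command(moves=[{"slide": [0,-4,0],"turn": 0}])

```text
time: 5.17
ee_pos: [540.6, -260.0, 113.8]
tcp_rot: [178.9, 0.8, 96.5]
wrist_force: [25.7, 1.9, -13.3]
finger_gap: 0.004
```

Emit:
arm_command(moves=[{"slide": [0,-3,0],"turn": 0}])

```text
time: 5.25
ee_pos: [540.2, -260.0, 114.3]
tcp_rot: [178.6, 0.9, 96.5]
wrist_force: [16.6, 0.9, -9.1]
finger_gap: 0.007
```

Emit:
arm_command(moves=[{"slide": [0,-3,0],"turn": 0}])

```text
time: 5.33
ee_pos: [540.0, -259.9, 114.8]
tcp_rot: [178.3, 1.0, 96.6]
wrist_force: [18.7, 0.7, -9.8]
finger_gap: 0.005
```

The tool met a firm stop. I'll back off and check it.

Emit:
arm_command(moves=[{"slide": [0,8,0],"turn": 0},{"slide": [0,8,0],"turn": 0},{"slide": [0,0,-35],"turn": 0},{"slide": [-30,0,-40],"turn": 0},{"slide": [-30,0,-40],"turn": 0}])

```text
time: 5.75
ee_pos: [557.9, -305.1, 219.7]
tcp_rot: [179.1, 0.6, 97.0]
wrist_force: [-0.3, -0.0, 1.1]
finger_gap: 0.007
```

Emit:
arm_command(moves=[{"slide": [-20,10,-40],"turn": 0},{"slide": [0,0,0],"turn": 0},{"slide": [0,0,0],"turn": 0}])

```text
time: 6.0
ee_pos: [569.3, -329.5, 265.5]
tcp_rot: [178.9, 1.0, 96.7]
wrist_force: [-0.5, 0.0, -0.6]
finger_gap: 0.003
```

Run:
```python
from h import *
s=sensors.observe(); np.save("s4.npy",s,allow_pickle=True); print(s['ee_pos'],s['tcp_rot'],s['wrist_force'])
cv2.imwrite("pics/w4.png",viewer.snapshot("wrist")[:,:,::-1])
```

```text
[ 569.31306707 -329.49593872  265.4856806 ] [178.85287803   1.01083325  96.73355612] [-0.47572255  0.01079785 -0.5842337 ]
```

View pics/w4.png

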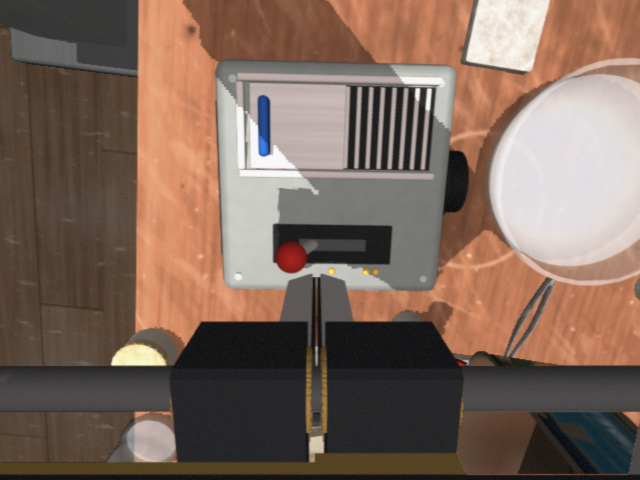

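The shutter is now against the front rail (tab at 264,126) and the lever is still off (knob at 291,257). I'll measure the tab travel, the knob and the box.

Run:
```python
from h import *
s=np.load("s4.npy",allow_pickle=True).item(); c=cam("wrist",s)
h=cv2.cvtColor(cv2.imread("pics/w4.png"),cv2.COLOR_BGR2HSV).astype(int)
def ce(m,x0,y0,x1,y1):
    p=np.argwhere(m[y0:y1,x0:x1])[:,::-1]+[x0,y0]; return p.mean(0),len(p)
t,n=ce((abs(h[...,0]-112)<15)&(h[...,1]>120),250,85,280,170); print(t,n); T=cast(c,*t,108); print("tab",T,"travel",np.hypot(*(T-[580.65,-253.05,108])[:2]))
k,n=ce(((h[...,0]<6)|(h[...,0]>174))&(h[...,1]>170),265,235,315,280); print(k,n); K=cast(c,*k,128); print("knob",K)
for p in((233,77),(238,276),(423,279),(443,80)): print(cast(c,*p,88).round(1))
M=R.from_euler('xyz',s['tcp_rot'],degrees=True).as_matrix()
a=np.radians(5.9); print("to staging",M.T@(K+[-45*np.cos(a),-45*np.sin(a),128+8-K[2]]-s['ee_pos']))
```

```text
[263.4040747  125.40747029] 589
tab [ 524.92903137 -258.82742517  108.        ] travel 56.0196839231902
[290.66666667 256.59366391] 726
knob [ 555.47270628 -351.67364876  128.        ]
[ 496.8 -226.    88. ]
[ 511.8 -386.5   88. ]
[ 672.2 -371.6   88. ]
[ 657.9 -208.8   88. ]
to staging [-17.45987719 -63.92706338 128.55986368]
```

Run:
```python
import cv2
a=cv2.imread("pics/w4.png"); b=cv2.imread("pics/w1.png")
A=cv2.resize(a[55:195,210:460],None,fx=3,fy=3,interpolation=cv2.INTER_CUBIC)[:300]
cv2.imwrite("pics/c4.png",A)
```

```text
(no output)
```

View pics/c4.png

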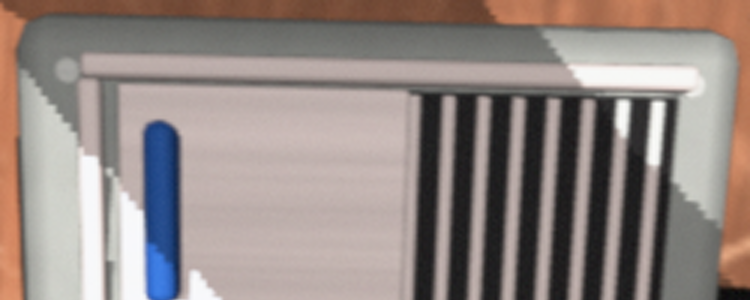

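The travel measures 56 mm. At the start about 13 mm of grille was already uncovered, which makes roughly 70 mm in total. The plate's rear edge now lies 70 mm from the grille's end, and it stopped hard at over 20 N with no shift of the box, so the shutter is fully open. Next is the lever.

Emit:
arm_command(moves=[{"slide": [-8,-32,0],"turn": 0},{"slide": [-8,-30,0],"turn": 0},{"slide": [0,0,35],"turn": 0},{"slide": [0,0,35],"turn": 0},{"slide": [0,0,0],"turn": 0}])

```text
time: 6.47
ee_pos: [509.1, -352.1, 190.3]
tcp_rot: [178.9, 1.0, 96.9]
wrist_force: [-0.2, 1.1, -0.3]
finger_gap: 0.005
```

Emit:
arm_command(moves=[{"slide": [0,0,0],"turn": 0}])

```text
time: 6.55
ee_pos: [508.4, -351.7, 189.6]
tcp_rot: [179.1, 0.9, 96.9]
wrist_force: [0.5, 0.1, 1.0]
finger_gap: 0.002
```

Run:
```python
from h import *
s=sensors.observe(); print(s['ee_pos'],s['tcp_rot'],s['wrist_force'])
M=R.from_euler('xyz',s['tcp_rot'],degrees=True).as_matrix()
a=np.radians(5.9); K=np.array([555.5,-351.7,0]); print("to staging",M.T@(K+[-45*np.cos(a),-45*np.sin(a),132]-s['ee_pos']))
```

```text
[ 508.44800909 -351.65494043  189.63409276] [179.074232     0.91974312  96.8960268 ] [0.53479908 0.10993482 0.97624296]
to staging [-3.98616658  0.78041908 57.72565719]
```

Emit:
arm_command(moves=[{"slide": [-4,0,25],"turn": 0.017},{"slide": [0,0,20],"turn": 0},{"slide": [0,0,7],"turn": 0},{"slide": [0,0,0],"turn": 0}])

```text
time: 6.88
ee_pos: [512.5, -355.5, 140.0]
tcp_rot: [179.0, 0.9, 96.0]
wrist_force: [-0.2, -0.2, 0.3]
finger_gap: 0.009
```

Emit:
arm_command(moves=[{"slide": [0,5,3],"turn": 0},{"slide": [0,0,0],"turn": 0}])

```text
time: 7.05
ee_pos: [519.1, -354.9, 139.1]
tcp_rot: [178.9, 1.0, 96.1]
wrist_force: [0.1, 0.9, -0.9]
finger_gap: 0.005
```

Emit:
arm_command(moves=[{"slide": [0,4,5],"turn": 0},{"slide": [0,4,2],"turn": 0},{"slide": [0,4,0],"turn": 0}])

```text
time: 7.3
ee_pos: [533.3, -354.1, 134.7]
tcp_rot: [178.8, 1.0, 96.1]
wrist_force: [-1.1, 0.2, 0.8]
finger_gap: 0.005
```

Emit:
arm_command(moves=[{"slide": [0,5,0],"turn": 0},{"slide": [0,5,0],"turn": 0},{"slide": [0,5,0],"turn": 0}])

```text
time: 7.55
ee_pos: [547.6, -353.4, 136.0]
tcp_rot: [178.9, 1.0, 96.0]
wrist_force: [0.7, 1.0, -0.0]
finger_gap: 0.003
```

Emit:
arm_command(moves=[{"slide": [0,5,0],"turn": 0},{"slide": [0,5,0],"turn": 0},{"slide": [0,5,0],"turn": 0}])

```text
time: 7.8
ee_pos: [564.6, -351.6, 136.8]
tcp_rot: [178.9, 1.0, 96.1]
wrist_force: [-1.8, -0.4, -0.0]
finger_gap: 0.004
```

Emit:
arm_command(moves=[{"slide": [0,4,2],"turn": 0},{"slide": [0,4,2],"turn": 0},{"slide": [0,4,1],"turn": 0}])

```text
time: 8.05
ee_pos: [578.0, -350.3, 131.8]
tcp_rot: [178.9, 1.0, 96.1]
wrist_force: [-4.3, 1.0, 2.6]
finger_gap: 0.002
```

Emit:
arm_command(moves=[{"slide": [0,4,0],"turn": 0},{"slide": [0,4,0],"turn": 0}])

```text
time: 8.22
ee_pos: [586.8, -349.2, 131.4]
tcp_rot: [178.9, 1.0, 96.1]
wrist_force: [0.3, 0.3, -0.3]
finger_gap: 0.003
```

Emit:
arm_command(moves=[{"slide": [0,4,0],"turn": 0}])

```text
time: 8.3
ee_pos: [591.3, -348.6, 131.4]
tcp_rot: [178.9, 1.0, 96.1]
wrist_force: [-0.2, 0.3, 0.3]
finger_gap: 0.006
```

Emit:
arm_command(moves=[{"slide": [0,4,0],"turn": 0}])

```text
time: 8.38
ee_pos: [595.9, -348.0, 131.4]
tcp_rot: [178.9, 1.0, 96.1]
wrist_force: [-1.4, 0.5, -0.0]
finger_gap: 0.003
```

The lever snapped over, as the force fell to zero. I'll back off, rise and look.

Emit:
arm_command(moves=[{"slide": [0,-10,0],"turn": 0},{"slide": [0,-20,0],"turn": 0},{"slide": [0,-15,-20],"turn": 0},{"slide": [0,0,-40],"turn": 0},{"slide": [0,0,-40],"turn": 0}])

```text
time: 8.8
ee_pos: [543.3, -348.7, 224.3]
tcp_rot: [179.6, 0.7, 96.2]
wrist_force: [1.1, -0.9, 1.1]
finger_gap: 0.006
```

Emit:
arm_command(moves=[{"slide": [0,10,-40],"turn": 0},{"slide": [0,0,-20],"turn": 0},{"slide": [0,0,0],"turn": 0},{"slide": [0,0,0],"turn": 0}])

```text
time: 9.13
ee_pos: [550.6, -349.8, 295.6]
tcp_rot: [179.1, 0.9, 96.0]
wrist_force: [-0.3, -0.8, -0.3]
finger_gap: 0.005
```

Run:
```python
from h import *
s=sensors.observe(); np.save("s5.npy",s,allow_pickle=True); print(s['ee_pos'],s['tcp_rot'],s['wrist_force'])
c=cam("wrist",s); a=viewer.snapshot("wrist")[:,:,::-1].copy(); cv2.imwrite("pics/w5.png",a)
h=cv2.cvtColor(a,cv2.COLOR_BGR2HSV).astype(int)
for nm,m,z in(("tab",(abs(h[...,0]-112)<15)&(h[...,1]>120),108),("knob",((h[...,0]<6)|(h[...,0]>174))&(h[...,1]>170),128)):
    n,l,st,ce=cv2.connectedComponentsWithStats(m.astype('uint8'))
    for i in range(1,n):
        if st[i,4]>100: print(nm,st[i],ce[i].round(1),cast(c,*ce[i],z).round(1))
```

```text
[ 550.55302958 -349.75036075  295.5640612 ] [179.06281945   0.8858123   95.97215893] [-0.29363686 -0.75242032 -0.31066533]
tab [287  76  10  56 444] [291.5 103.5] [ 524.5 -258.9  108. ]
tab [551 356  36  10 184] [567.6 362. ] [ 808.  -465.8  108. ]
tab [608 413  32  25 376] [627.  420.8] [ 884.9 -524.8  108. ]
knob [385 211  29  29 632] [398.9 225.1] [ 621.2 -345.2  128. ]
knob [453 320  34  26 612] [470.1 331.8] [ 698.6 -434.1  128. ]
```

View pics/w5.png

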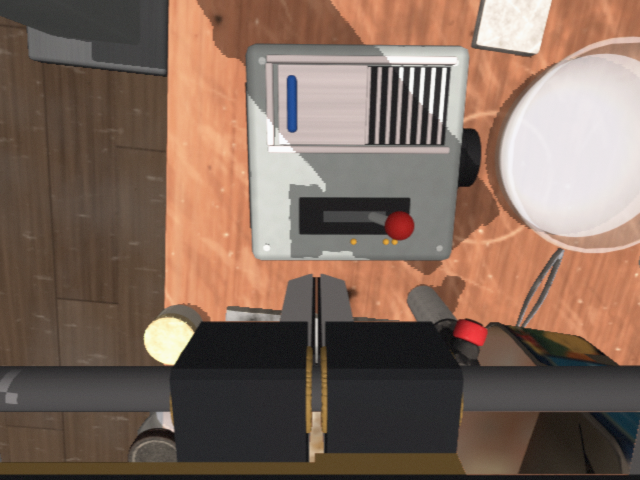

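The final view shows the knob at (399,225), the full position with a 66 mm travel, and the tab unmoved at (291,103). The grille is fully exposed and the arm is clear.

```bash
python3 -c "
from cell import order; print(order.close_job())"
```

```text
the job is handed in; nothing more can be done
None
```

The shutter is fully open and the speed lever is at full. I did them in that order, pushing with closed fingertips only, and handed the job in at about 9 s with the arm clear of everything.

**Shutter:** I pushed the blue tab forward until it stopped firmly, at about 25 N of wrist force.
- **Travel:** The tab moved only 56 mm against the nominal 70 mm. The pictures show the shutter was already about 13 mm open at the start, and about 70 mm of grille is now clear.
- **Gap at the front:** About 4 mm remains between the plate and the front rail. I took this as how the stop is built, because the push stalled hard there, but I did not push a second time to confirm it.

**Lever:** I pushed the knob past the slow click until it snapped to full. It ended at (621, -345), 66 mm from where it started, as expected for the rear stop.

**Other checks:**
- **Extractor:** Its corner points, measured before and after the shutter push, agreed within about 2 mm on three of the four. The fourth (rear left) differed by 6 mm, which I put down to picking the point by eye. I did not re-measure the corners after the lever push. The tab was still in place to within 0.5 mm.
- **Other things on the table:** The forces showed no contact beyond the tab and the knob. I did not measure the other items' positions.

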